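# Find the tired spring tongue and flag it

### The arm

A 7-joint arm with a two-finger parallel gripper is mounted at the origin on the work surface. World frame = base frame: x ahead of the robot, y to its left, z up, the work surface at z = 0. Lengths are in m, angles in rad, forces in N, time in s.
With the tool pointing down it reaches from about 0.425 to 0.925 m from the base axis. Payload 6.8 kg.
Tool frame: the origin (TCP) lies at the very end of the fingers, on their centre line; the grasp point (between the pads) lies 19 mm behind it; x points along the fingers, y is the direction in which the jaws open and shut, and the axes are right-handed (so a half turn about x gives the same grasp; the last joint's range is limited). The gripper opens to 85 mm and grips with 20 to 120 N. Pads are 22 mm wide; open, the fingers measure 114 mm over their backs; the gripper's body (76 mm by 85 mm) begins 54 mm behind the grasp point. The pads swing forward as they close: fully open they stand 13 mm farther back than shut.
Start: joints at [-1.326, 0.477, 0.022, 1.555, -0.011, 1.109, -0.083], TCP at [0.233, 0.633, 0.231] pointing down, gripper open.
Joint ranges: [-2.96, 2.96], [-0.34, 2.1], [-1.41, 1.46], [0.24, 2.44], [-1.37, 4.51], [0.17, 1.92], [-2.96, 2.96]. Speed limits (rad/s): [2.39, 2.39, 3.14, 3.14, 3.14, 3.14, 3.14].

### API

Orientations are given as a rotation vector (axis times angle).
In Python, from bench import get_obs, grab_frame, camera_info, hand_in gives the robot as it stands.
- The arm moves only by the tool apply_moves, never from a script. Its argument "series" is text: rows parted by semicolons, each of 7 numbers parted by spaces: the turn, a rotation vector about the tool's x, y, z in rad, then the shift along the tool's x, y, z in m, then the opening, from 0 (shut) to 1 (fully open). In form: wx wy wz tx ty tz hand; .... A call has 1 to 12 rows; each row is the pose to reach, as a shift and turn from the pose commanded when the call began, along the tool's axes at that moment; what a row does not reach only later rows make up. A row lasts 1/8 s, in which the tool goes at most 62.5 mm and 10.7 degrees, less where a joint would pass 70% of its speed; a pose out of reach is approached as far as the arm can. A call with a gripper value outside its range is refused whole. The fingers move at their own pace and stop on an object; "force" is the grip in N (left out, the last holds). Time passes only in rows, so rows that repeat a pose let the fingers close. It gives the time, the measured TCP pose, the force and the opening at its end, in the units of the state.
- get_obs(): the state, without advancing time (a new reading comes with each control period).
- grab_frame(name): name is "side" or "top"; returns the picture (384x512x3 uint8, blue, green, red); there is no depth.
- camera_info(name): a dict with "fov_y" (degrees; the focal length in pixels is half the picture's height over the tangent of half this angle, whatever the lens; pixels are square), "cx", "cy" (the principal point, pixels), "D" ([k1, k2, p1, p2, k3] as OpenCV has them; the pictures are not rectified), "rvec" (rotation vector, rad) and "tvec" (3), from world to camera coordinates, as OpenCV has them. Camera axes: x right, y down, z forward; pixel columns grow to the right and rows downward; lengths in m; the calibration is good to about 2 mm. A picture is of the moment at which its call begins. camera_info takes no time and is no camera call.
- hand_in(): hands the job in, once; it reports no verdict.
The state is a dict: "clock": time; "joints": joint angles; "qvel": joint speeds; "tau": joint torques, N m; "tcp_pos": TCP position; "orientation": TCP orientation; "contact_force": force on the tool from outside, world axes, zero at the start; "moment": the same for the moment, N m; "grip_width": finger opening in m.
Only numpy, scipy, OpenCV 4.12 (cv2) and the standard library are available. Lean on these libraries where they do the work, as an engineer would, in place of code of your own. Each camera call takes 0.05 s, during which the arm holds its last target.

### The job

One of the three spring tongues on the wooden peg rack has gone tired. With closed fingers press each tongue on its blue mid-span dome, working from the robot's left to its right, with a steady 8 N or so for about a second (never more than 15 N), and judge which one gives way the most. Then take the red-headed pin peg out of its stand and seat it upright, fully home, in the hole in front of the tired tongue, let go, and press that tongue once more in the same way to confirm; leave everything else as it was.

Things in the scene. Friction and masses are not known exactly. Their poses are not given: they have to be found in the camera images.
- rack: Fixed wooden rack. Slab 180 x 250 mm, 30 mm thick; origin at the centre of its underside. x points from its open front edge (robot side) to the back rail, y along the rail to the robot's left. Rail 30 mm deep, top 75 mm above the console; dark clamp blocks on it reach 95 mm. Three spring tongues 75 mm apart (y = 75, 0, -75 mm) reach from it towards the front, with a hole in the slab before each.
- tongue_p: One of three look-alike steel spring tongues (cantilever 90 mm long, 24 wide, 3 thick, 80 mm above the console). Origin at its root by the rail; it points along its -x, z up. Their places are shuffled at each start. Under 8 N on the dome a sound tongue sinks there about 3 to 5 mm, the tired one about 11 mm, in proportion to the force.
- pad_p (a point): Blue half-ball dome, 18 mm wide and 8 mm high, on the top of tongue_p at its mid-span (45 mm from the root): the place to press. This point is the very top of the dome, at rest 89.5 mm above the console; it moves with the tongue.
- tip_p (a point): Top face of the free end of tongue_p, 90 mm from the root; at rest 81.5 mm above the console. It sinks twice as far as the dome.
- mark_p (a point): Centre of the mouth of the marker hole in front of tongue_p, level with the slab's top (30 mm above the console), 30 mm in front of the tongue's free end. Hole 15 mm wide, 22 mm deep, vertical.
- tongue_q: One of three look-alike steel spring tongues (cantilever 90 mm long, 24 wide, 3 thick, 80 mm above the console). Origin at its root by the rail; it points along its -x, z up. Their places are shuffled at each start. Under 8 N on the dome a sound tongue sinks there about 3 to 5 mm, the tired one about 11 mm, in proportion to the force.
- pad_q (a point): Blue half-ball dome, 18 mm wide and 8 mm high, on the top of tongue_q at its mid-span (45 mm from the root): the place to press. This point is the very top of the dome, at rest 89.5 mm above the console; it moves with the tongue.
- tip_q (a point): Top face of the free end of tongue_q, 90 mm from the root; at rest 81.5 mm above the console. It sinks twice as far as the dome.
- mark_q (a point): Centre of the mouth of the marker hole in front of tongue_q, level with the slab's top (30 mm above the console), 30 mm in front of the tongue's free end. Hole 15 mm wide, 22 mm deep, vertical.
- tongue_r: One of three look-alike steel spring tongues (cantilever 90 mm long, 24 wide, 3 thick, 80 mm above the console). Origin at its root by the rail; it points along its -x, z up. Their places are shuffled at each start. Under 8 N on the dome a sound tongue sinks there about 3 to 5 mm, the tired one about 11 mm, in proportion to the force.
- pad_r (a point): Blue half-ball dome, 18 mm wide and 8 mm high, on the top of tongue_r at its mid-span (45 mm from the root): the place to press. This point is the very top of the dome, at rest 89.5 mm above the console; it moves with the tongue.
- tip_r (a point): Top face of the free end of tongue_r, 90 mm from the root; at rest 81.5 mm above the console. It sinks twice as far as the dome.
- mark_r (a point): Centre of the mouth of the marker hole in front of tongue_r, level with the slab's top (30 mm above the console), 30 mm in front of the tongue's free end. Hole 15 mm wide, 22 mm deep, vertical.
- flag_mid (a point): Point half-way up, on the axis, of the loose pin peg with the red head. It starts upright in one of the stand's three holes, 22 mm deep, this point 48 mm above the console; fully home in a marker hole it is also at 48 mm. The middle of the head, the place to grip, is 26 mm above this point.
- stand: Fixed wooden stand 145 x 50 mm, 30 mm high, with three blind holes (15 mm wide, 22 mm deep) 45 mm apart in a row along its x axis, holding the red-headed and two plain pin pegs in any order. Origin at the centre of its underside, x along the row.
- pin1_mid (a point): Plain silver pin peg standing in the stand, same size as the red-headed one; point half-way up. Leave alone.
- pin2_mid (a point): Second plain silver pin peg in the stand; point half-way up. Leave alone.
- pin3: Plain silver pin peg lying in the grey tray; origin under its middle. Leave alone.
- pin4: Plain silver pin peg lying in the grey tray; origin under its middle. Leave alone.
- pin5: Plain silver pin peg lying in the grey tray; origin under its middle. Leave alone.
- mallet: Yellow plastic mallet lying flat, 215 mm long, head 85 mm wide and 48 mm high; origin under the handle's front part, x towards the head. Leave alone.
- puller: Steel puller hook with a T-handle, lying flat, 140 mm long, 18 mm high; origin under its middle. Leave alone.
- tumbler: Small glass tumbler upside down, 72 mm wide and 85 mm high; origin under its centre. Leave alone.
- flag: The red-headed pin peg, aluminium, 80 mm tall, about 35 g: round shank 12 mm in diameter for the lower 52 mm (the last 4 mm at the foot 9 mm wide), then a round head 18 mm in diameter and 28 mm high. Origin at the centre of its foot, 40 mm below point flag_mid; z along the peg, upwards.

How it is judged:
By the outcome, as a careful person would: the job done as asked, in the order asked, and still so for the second after the job is handed in, with the robot touching nothing.
It also fails if it takes over 72 s, if anything falls off the work surface, if the arm or the gripper's body presses on something with over 40 N, if the wrist force passes 120 N, or if a joint passes its speed limit or range.

## Working session

There is one attempt and no reset: what is moved stays moved. The work goes in short steps, Python scripts to look and compute and a tool call to move; the robot and the scene stay as the last step left them, time stands still between calls to the robot, and variables do not carry over. Pictures are saved under pics/ and viewed, and the job is handed in when it is done.

Besides the shell and the picture viewer there is one more tool, called after "Request:" as name(argument=value, ...), one argument or row to a line, values as JSON. apply_moves: Moves the arm, as the interface text tells. Its arguments: {"type":"object","properties":{"series":{"type":"string"},"force":{"type":"number"}},"required":["series"]}

```bash
ls; mkdir -p pics; python3 - <<'E'
from bench import *
import cv2
print(get_obs())
for n in("side","top"):
    print(n,camera_info(n)); cv2.imwrite(f"pics/{n}0.png",grab_frame(n))
E
```

```text
pics
{'clock': 0.0, 'joints': array([-1.32611568,  0.47781236,  0.02233562,  1.55646981, -0.0114569 ,
        1.10929278, -0.08310392]), 'qvel': array([-1.23793446e-03, -5.98189757e-04, -4.33741233e-04, -2.61308750e-04,
        6.88353791e-05, -7.49525843e-04, -7.90702399e-04]), 'tau': array([-1.10190049e-03, -5.96434808e+01,  1.60742797e+00, -2.81206638e+01,
        1.24648085e-02,  9.30065929e-03, -2.45097971e-05]), 'tcp_pos': array([0.23303517, 0.63285838, 0.23030968]), 'orientation': array([ 0.27532978,  1.55316865, -0.27824506]), 'contact_force': array([-0.26466371, -0.7692355 , -0.08703799]), 'moment': array([ 0.01397794, -0.00371663, -0.01195734]), 'grip_width': 0.0852897179206909}
side {'fov_y': 48.59492403786981, 'cx': 251.2273804268473, 'cy': 191.16757462926486, 'D': array([0.05082611, 0.        , 0.        , 0.        , 0.        ]), 'rvec': array([ 0.33580312, -2.73630658,  1.32958706]), 'tvec': array([0.62714691, 0.14358836, 1.18831296])}
top {'fov_y': 50.079269140061314, 'cx': 256.0328032532462, 'cy': 202.88002804669514, 'D': array([-0.06288259,  0.        ,  0.        ,  0.        ,  0.        ]), 'rvec': array([ 1.99459116, -2.22310724,  0.2453626 ]), 'tvec': array([0.11649983, 0.63381165, 1.14907959])}
```

View pics/side0.png

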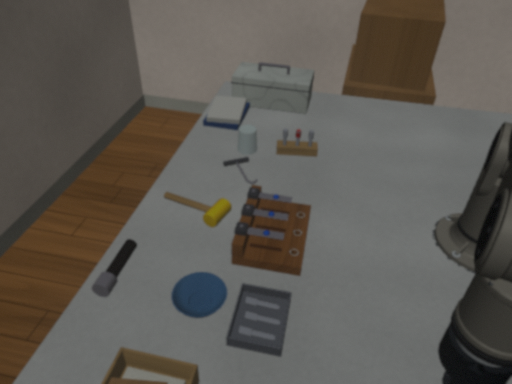

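View pics/top0.png

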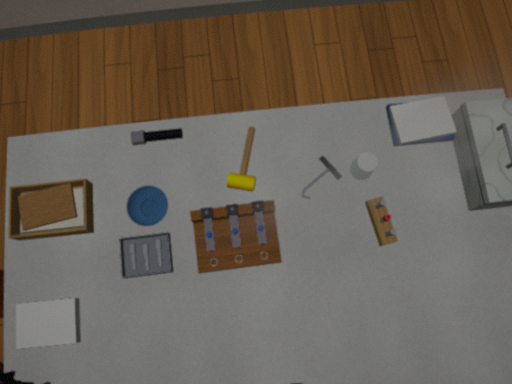

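```bash
cat > h.py <<'E'
import cv2,numpy as np
from bench import *
def cam(n):
    c=camera_info(n); f=192/np.tan(np.radians(c['fov_y']/2))
    K=np.array([[f,0,c['cx']],[0,f,c['cy']],[0,0,1.]]); R=cv2.Rodrigues(np.array(c['rvec']))[0]
    return K,np.array(c['D']),R,np.array(c['tvec'])
def ray(n,uv):
    K,D,R,t=cam(n); p=cv2.undistortPoints(np.array([[uv]],float),K,D)[0,0]
    d=R.T@np.array([p[0],p[1],1]); return -R.T@t,d/np.linalg.norm(d)
def plane(n,uv,z):
    o,d=ray(n,uv); return o+d*(z-o[2])/d[2]
def tri(a,b):
    o1,d1=ray("top",a);o2,d2=ray("side",b)
    s=np.linalg.lstsq(np.c_[d1,-d2],o2-o1,rcond=None)[0]
    p,q=o1+d1*s[0],o2+d2*s[1]; return (p+q)/2,np.linalg.norm(p-q)
def proj(n,P):
    K,D,R,t=cam(n); return cv2.projectPoints(np.array(P,float).reshape(-1,3),cv2.Rodrigues(R)[0],t,K,D)[0][:,0]
def blobs(m,amin=4):
    k,l,s,c=cv2.connectedComponentsWithStats(m.astype(np.uint8)); return [(c[i].round(2),s[i,4]) for i in range(1,k) if s[i,4]>=amin]
E
python3 - <<'E'
from h import *
for n in("side","top"):
    im=cv2.imread(f"pics/{n}0.png"); h=cv2.cvtColor(im,cv2.COLOR_BGR2HSV).astype(int); H,S,V=h[...,0],h[...,1],h[...,2]
    print(n,"origin",proj(n,[0,0,0]),"cam",ray(n,(256,192))[0])
    b=(H>105)&(H<130)&(S>130); r=((H<6)|(H>172))&(S>120)&(V>90)
    for c,a in blobs(b): print('blue',c,a,plane(n,c,.0865).round(4))
    for c,a in blobs(r): print('red',c,a,plane(n,c,.076).round(4))
    o={'top':(185,190,110,90),'side':(220,175,110,105)}[n]
    x,y,w,hh=o; cv2.imwrite(f"pics/{n}0r.png",cv2.resize(im[y:y+hh,x:x+w],None,fx=7,fy=5.6 if 0 else 7,interpolation=cv2.INTER_CUBIC)[:600])
    o={'top':(340,140,80,110),'side':(265,120,65,45)}[n]
    x,y,w,hh=o; cv2.imwrite(f"pics/{n}0s.png",cv2.resize(im[y:y+hh,x:x+w],None,fx=5,fy=5,interpolation=cv2.INTER_CUBIC))
E
```

```text
side origin [[479.01983618 243.32177421]] cam [0.43418523 0.96975564 0.83491061]
blue [275.55 196.36] 11 [0.565  0.0494 0.0865]
blue [271.  213.5] 16 [0.5632 0.124  0.0865]
blue [266.   232.33] 18 [0.5613 0.198  0.0865]
top origin [[296.87832327 425.09809237]] cam [0.38014539 0.0775635  1.2590261 ]
blue [137.6 191. ] 5 [0.7125 0.3919 0.0865]
blue [147.   193.11] 9 [0.703  0.3644 0.0865]
blue [164.  200.5] 4 [0.6752 0.3155 0.0865]
blue [138.2 200.8] 5 [0.6825 0.3915 0.0865]
blue [148.33 201.  ] 6 [0.6787 0.3616 0.0865]
blue [155.75 202.5 ] 4 [0.6718 0.3401 0.0865]
blue [160.67 203.89] 9 [0.6661 0.3259 0.0865]
blue [146.83 207.5 ] 6 [0.6596 0.3671 0.0865]
blue [135.2 210. ] 5 [0.6559 0.4016 0.0865]
blue [140.71 210.43] 7 [0.6528 0.3855 0.0865]
blue [156.83 209.67] 6 [0.65   0.3381 0.0865]
blue [161.  212.6] 5 [0.64   0.3264 0.0865]
blue [157.25 217.25] 4 [0.6274 0.3382 0.0865]
blue [145.  218.4] 5 [0.6278 0.3741 0.0865]
blue [150.33 219.  ] 6 [0.6244 0.3586 0.0865]
blue [260.38 227.62] 13 [0.5649 0.0432 0.0865]
blue [234.5 231. ] 16 [0.5632 0.1184 0.0865]
blue [208.79 234.63] 19 [0.5606 0.193  0.0865]
blue [  8.5  375.25] 4 [0.2277 0.7806 0.0865]
red [387.46 216.65] 26 [ 0.5581 -0.3331  0.076 ]
```

View pics/top0r.png

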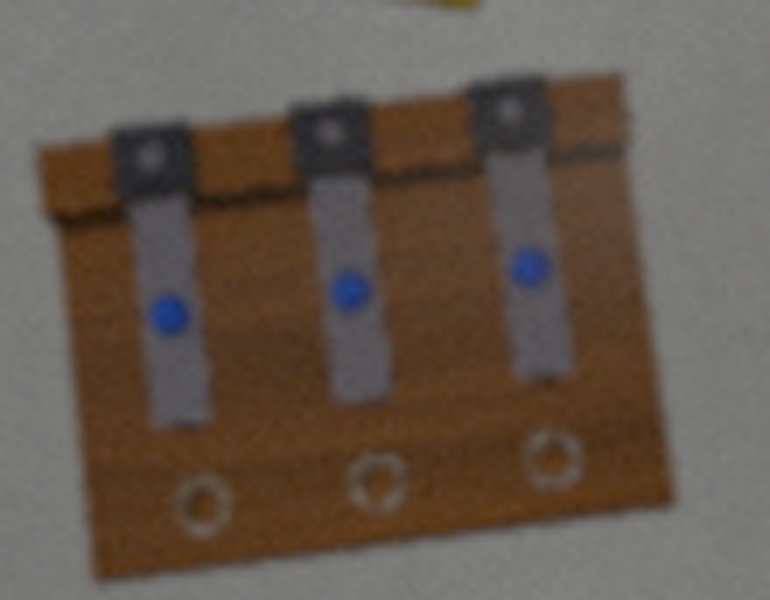

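View pics/side0r.png

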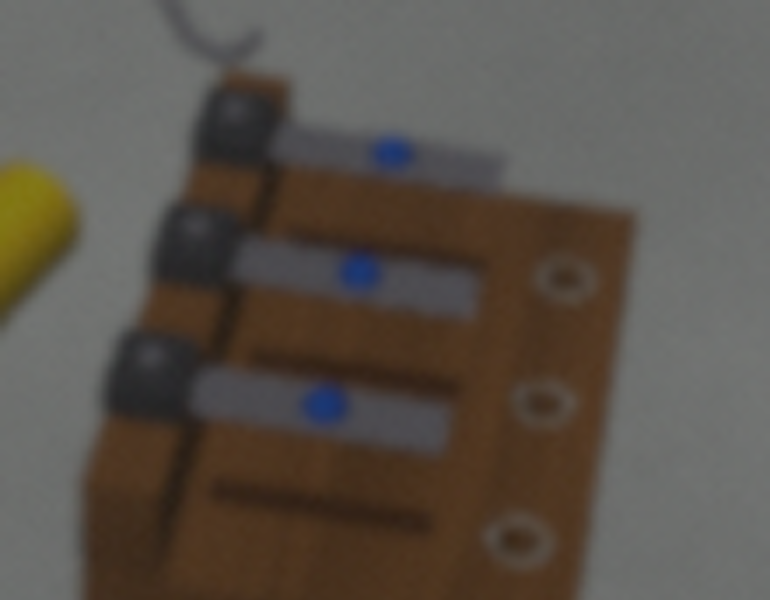

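View pics/top0s.png

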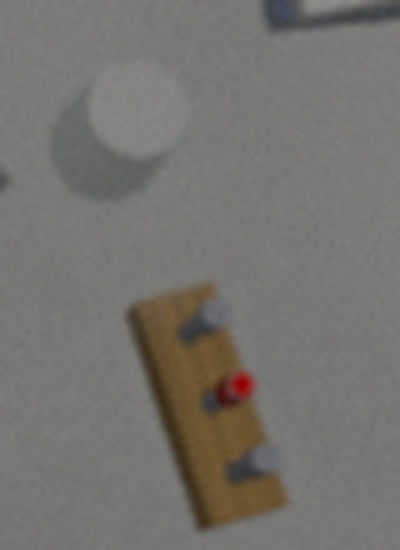

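View pics/side0s.png

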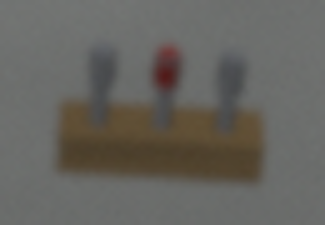

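```bash
python3 - <<'E'
from h import *
# ring centers: refine by ellipse/weighted low-saturation around guesses
g={'top':[(185+204/7,190+505/7),(185+378/7,190+482/7),(185+553/7,190+459/7)],
   'side':[(220+519/7,175+541/7),(220+543/7,175+402/7),(220+566/7,175+279/7)]}
R={}
for n in g:
    im=cv2.imread(f"pics/{n}0.png").astype(float)
    m=im[...,0]  # blue channel high on ring vs wood
    for c in g[n]:
        c=np.array(c)
        for _ in range(5):
            yy,xx=np.mgrid[0:384,0:512]; w=((xx-c[0])**2+(yy-c[1])**2<6.5**2)
            bg=np.percentile(m[w],35); ww=np.clip(m-bg-5,0,None)*w
            c=np.array([(ww*xx).sum(),(ww*yy).sum()])/ww.sum()
        R.setdefault(n,[]).append(c); print(n,c.round(2),plane(n,c,.03).round(4))
d={'top':[(208.79,234.63),(234.5,231),(260.38,227.62)],'side':[(266,232.33),(271,213.5),(275.55,196.36)]}
for i in range(3): print('ring tri',*tri(R['top'][i],R['side'][i]),'dome tri',*tri(d['top'][i],d['side'][i]))
im=cv2.imread("pics/side0.png");h=cv2.cvtColor(im,cv2.COLOR_BGR2HSV).astype(int);r=((h[...,0]<8)|(h[...,0]>170))&(h[...,1]>100)
r[:120]=0;r[160:]=0;r[:,:260]=0;r[:,330:]=0
print(blobs(r,2)); c=max(blobs(r,2),key=lambda t:t[1])[0]
im=cv2.imread("pics/top0.png");h=cv2.cvtColor(im,cv2.COLOR_BGR2HSV).astype(int);r=((h[...,0]<8)|(h[...,0]>170))&(h[...,1]>100)
r[:200]=0;r[235:]=0;r[:,:375]=0;r[:,400:]=0
print(blobs(r,2)); c2=max(blobs(r,2),key=lambda t:t[1])[0]
print(tri(c2,c),plane('top',c2,.08),plane('side',c,.074))
o={'top':(375,205),'side':(285,122)}
for n in o:
    x,y=o[n]; im=cv2.imread(f"pics/{n}0.png")[y:y+24,x:x+28]; cv2.imwrite(f"pics/{n}0p.png",cv2.resize(im,None,fx=20,fy=20,interpolation=cv2.INTER_NEAREST))
E
```

```text
top [213.85 261.97] [0.486  0.1905 0.03  ]
top [238.48 258.58] [0.4882 0.1167 0.03  ]
top [263.85 255.15] [0.4902 0.0404 0.03  ]
side [294.09 251.82] [0.4856 0.1922 0.03  ]
side [297.81 232.07] [0.4871 0.1166 0.03  ]
side [300.61 214.68] [0.4898 0.0434 0.03  ]
ring tri [0.48593592 0.19067298 0.02841164] 0.0003723888087510333 dome tri [0.56169958 0.19342905 0.0819697 ] 0.0007986558694177151
ring tri [0.48760174 0.11667193 0.03013042] 0.0010795108689044552 dome tri [0.56395188 0.11856304 0.08165994] 8.210476102061847e-05
ring tri [0.49019424 0.04035786 0.02738656] 0.0003836081061403461 dome tri [0.56582385 0.04306261 0.0812951 ] 0.00019766091773557544
[(array([298.33, 130.33]), np.int32(3)), (array([297.62, 134.62]), np.int32(13))]
[(array([386.54, 217.24]), np.int32(37))]
(array([ 0.55796893, -0.33302012,  0.06740942]), np.float64(1.1707620342005188e-05)) [ 0.55608419 -0.32868167  0.08      ] [ 0.55691186 -0.32183448  0.074     ]
```

View pics/top0p.png

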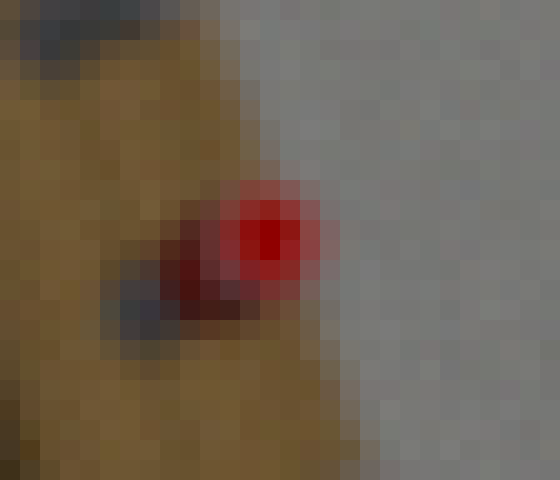

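View pics/side0p.png

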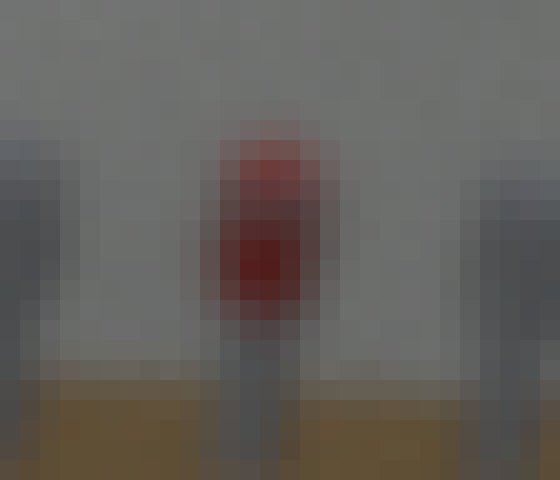

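```bash
cat >> h.py <<'E'
from scipy.spatial.transform import Rotation as Ro
def goto(p,yaw=None,base=None):
    """yaw: world angle of tool y (jaw axis). base: (pos,rotvec) commanded"""
    o=get_obs(); P,r=(o['tcp_pos'],o['orientation']) if base is None else base
    R=Ro.from_rotvec(r); M=R.as_matrix()
    cur=np.arctan2(M[1,1],M[0,1])
    if yaw is None: yaw=cur
    yaw=cur+((yaw-cur+np.pi/2)%np.pi-np.pi/2)
    y=np.array([np.cos(yaw),np.sin(yaw),0]); x=np.array([0,0,-1.]); T=np.c_[x,y,np.cross(x,y)]
    w=Ro.from_matrix(M.T@T).as_rotvec(); s=M.T@(np.array(p)-P)
    print('curyaw',np.degrees(cur).round(2),'turn',w.round(4),'shift',s.round(4),'rows',np.linalg.norm(s)/.0625)
E
python3 - <<'E'
from h import *
print(Ro.from_rotvec(get_obs()['orientation']).as_matrix().round(3))
for uv in [(388,216.5),(387.7,216.7)]: print('head top',plane('top',uv,.088))
print('shank at stand', plane('top',(382,220.3),.03))
print('side headtop',plane('side',(298.2,130),.088), 'side shank',plane('side',(298.0-.3,142),.03))
# stand rect
im=cv2.imread("pics/top0.png");h=cv2.cvtColor(im,cv2.COLOR_BGR2HSV).astype(int)
m=(h[...,0]>10)&(h[...,0]<28)&(h[...,1]>70); m[:190]=0;m[250:]=0;m[:,:360]=0;m[:,405:]=0
m=cv2.morphologyEx(m.astype(np.uint8),cv2.MORPH_CLOSE,np.ones((9,9)))
cs=max(cv2.findContours(m,0,2)[0],key=cv2.contourArea); b=cv2.boxPoints(cv2.minAreaRect(cs)); print(b)
for q in b: print(plane('top',q,.03).round(4))
print('proj head/mid expectations',proj('top',[[.556,-.326,.088]]))
for t in [(.5608,.1932),(.5632,.1185),(.565,.0433)]: goto([*t,.11],np.pi/2+.028)
E
```

```text
[[-0.     0.345  0.938]
 [-0.002  0.938 -0.345]
 [-1.    -0.002  0.   ]]
head top [ 0.55658418 -0.33060284  0.088     ]
head top [ 0.55609565 -0.32961611  0.088     ]
shank at stand [ 0.55570532 -0.33027537  0.03      ]
side headtop [ 0.55732799 -0.32952305  0.088     ] side shank [ 0.55610266 -0.34557952  0.03      ]
[[364.3937  201.24832]
 [381.56674 195.3038 ]
 [397.1295  240.26285]
 [379.95645 246.20737]]
[ 0.6205 -0.2861  0.03  ]
[ 0.6334 -0.3426  0.03  ]
[ 0.49   -0.3659  0.03  ]
[ 0.4781 -0.3105  0.03  ]
proj head/mid expectations [[386.49900968 216.86532458]]
curyaw 69.79 turn [-3.808e-01 -2.000e-04  1.700e-03] shift [ 0.121  -0.2992  0.4595] rows 8.983953893445438
curyaw 69.79 turn [-3.808e-01 -2.000e-04  1.700e-03] shift [ 0.1211 -0.3685  0.4875] rows 9.968051004499001
curyaw 69.79 turn [-3.808e-01 -2.000e-04  1.700e-03] shift [ 0.1212 -0.4384  0.5152] rows 10.996427578911414
```

Request:
apply_moves(
  series="-0.381 0 0.0017 0.101 -0.299 0.4595 0;-0.381 0 0.0017 0.101 -0.299 0.4595 0;-0.381 0 0.0017 0.101 -0.299 0.4595 0;-0.381 0 0.0017 0.101 -0.299 0.4595 0;-0.381 0 0.0017 0.101 -0.299 0.4595 0;-0.381 0 0.0017 0.101 -0.299 0.4595 0;-0.381 0 0.0017 0.101 -0.299 0.4595 0;-0.381 0 0.0017 0.101 -0.299 0.4595 0;-0.381 0 0.0017 0.101 -0.299 0.4595 0;-0.381 0 0.0017 0.101 -0.299 0.4595 0;-0.381 0 0.0017 0.101 -0.299 0.4595 0;-0.381 0 0.0017 0.101 -0.299 0.4595 0",
  force=40,
)

```text
clock: 1.6
tcp_pos: [0.5602, 0.196, 0.1304]
orientation: [-0.022, 1.571, 0.026]
contact_force: [0.6, 0.9, 1.1]
grip_width: 0.0
```

```bash
python3 - <<'E'
from h import *
o=get_obs();print(o['joints'].round(3),o['contact_force'],o['tcp_pos'],o['grip_width'],o['clock'])
goto([.5608,.1932,.095],np.pi/2+.028)
for n in("side","top"):
    im=grab_frame(n); 
    if n=='top': im=im[150:300,160:310]
    else: im=im[100:290,200:340]
    cv2.imwrite(f"pics/{n}1.png",cv2.resize(im,None,fx=3,fy=3))
E
```

```text
[-0.496  0.457  0.072  1.851 -0.046  0.835  1.202] [0.60418115 0.86642214 1.05056032] [0.56017296 0.19602463 0.13035818] 4.011262590500636e-06 1.6
curyaw 91.78 turn [ 0.003  -0.0001 -0.0025] shift [ 0.0354 -0.0029  0.0005] rows 0.567621847574226
```

View pics/side1.png

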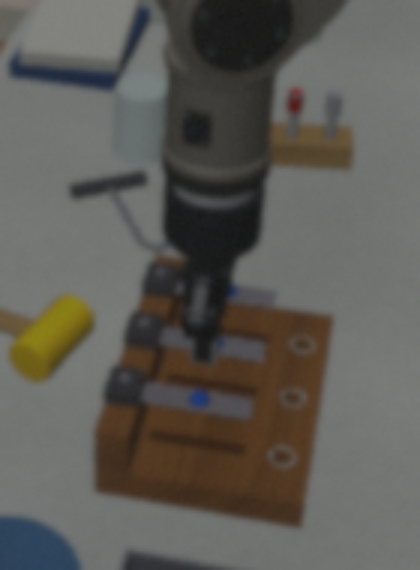

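View pics/top1.png

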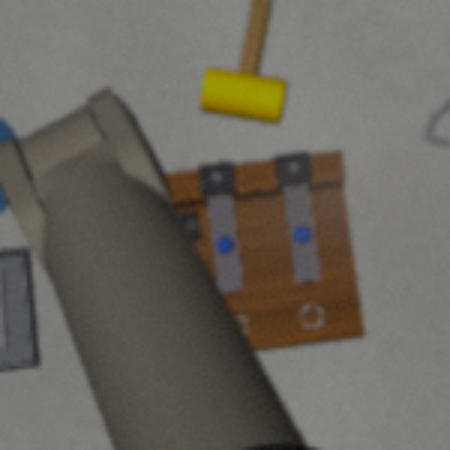

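Request:
apply_moves(
  series="0 0 0 0.02 0 0 0;0 0 0 0.032 0 0 0;0 0 0 0.032 0 0 0",
)

```text
clock: 2.08
tcp_pos: [0.5601, 0.1944, 0.0974]
orientation: [-0.022, 1.572, 0.024]
contact_force: [0.1, 0.6, 0.5]
grip_width: -0.0004
```

```bash
python3 - <<'E'
from h import *
o=get_obs();print(o['contact_force'],o['tcp_pos'],o['clock'])
goto([.5608,.1932,.090],np.pi/2+.028)
print(proj('side',[o['tcp_pos']]),proj('side',[.5608,.1932,.0855]))
im=grab_frame('side')[195:255,230:310];cv2.imwrite("pics/side2.png",cv2.resize(im,None,fx=8,fy=8))
E
```

```text
[0.14779609 0.55840258 0.5119543 ] [0.560132   0.19436291 0.09741351] 2.075
curyaw 91.66 turn [ 0.0011 -0.0017 -0.001 ] shift [ 0.0074 -0.0012  0.0006] rows 0.12054147181471625
[[266.95636283 228.29276219]] [[266.57773272 231.36823167]]
```

View pics/side2.png

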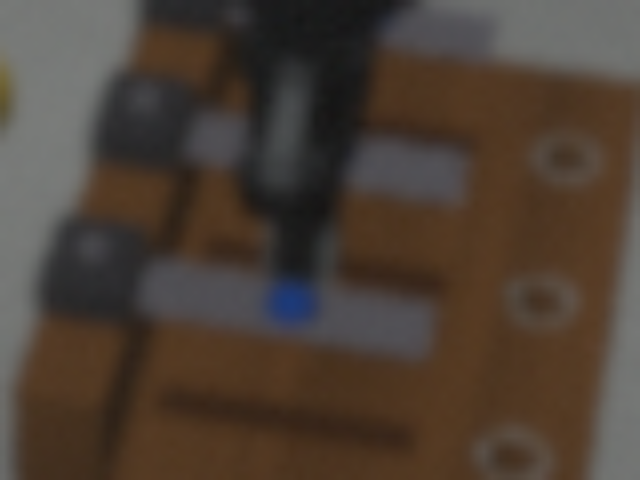

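Request:
apply_moves(
  series="0 0 0 0.006 -0.001 0 0;0 0 0 0.01 -0.001 0 0;0 0 0 0.01 -0.001 0 0",
)

```text
clock: 2.5
tcp_pos: [0.5613, 0.1931, 0.0884]
orientation: [-0.021, 1.57, 0.023]
contact_force: [0.2, -0.3, 2.0]
grip_width: 0.0002
```

Request:
apply_moves(
  series="0 0 0 0.002 0 0 0;0 0 0 0.002 0 0 0;0 0 0 0.002 0 0 0",
)

```text
clock: 2.88
tcp_pos: [0.5611, 0.1932, 0.0868]
orientation: [-0.021, 1.57, 0.023]
contact_force: [-1.8, -1.3, 6.3]
grip_width: 0.0
```

Request:
apply_moves(
  series="0 0 0 0.0009 0 0 0;0 0 0 0.0009 0 0 0;0 0 0 0.0009 0 0 0;0 0 0 0.0009 0 0 0;0 0 0 0.0009 0 0 0;0 0 0 0.0009 0 0 0;0 0 0 0.0009 0 0 0;0 0 0 0.0009 0 0 0;0 0 0 0.0009 0 0 0;0 0 0 0.0009 0 0 0",
)

```text
clock: 4.12
tcp_pos: [0.5611, 0.1931, 0.0861]
orientation: [-0.021, 1.57, 0.023]
contact_force: [-3.3, -1.7, 7.6]
grip_width: -0.0002
```

```bash
python3 - <<'E'
from h import *
goto([.5632,.1185,.090],np.pi/2+.028)
E
```

```text
curyaw 91.61 turn [ 0.0001  0.0002 -0.0018] shift [-0.004  -0.0747  0.0001] rows 1.1964763640786245
```

Request:
apply_moves(
  series="0 0 0 -0.022 0 0 0;0 0 0 -0.022 0 0 0;0 0 0 -0.022 -0.0745 0.0001 0;0 0 0 -0.022 -0.0745 0.0001 0;0 0 0 -0.022 -0.0745 0.0001 0;0 0 0 -0.007 -0.0745 0.0001 0;0 0 0 -0.007 -0.0745 0.0001 0;0 0 0 -0.007 -0.0745 0.0001 0",
)

```text
clock: 5.12
tcp_pos: [0.563, 0.1196, 0.0918]
orientation: [-0.022, 1.571, 0.025]
contact_force: [0.2, -0.3, -0.3]
grip_width: 0.0002
```

Request:
apply_moves(
  series="0 0 0 0.002 -0.0007 0 0;0 0 0 0.005 -0.0007 0 0;0 0 0 0.005 -0.0007 0 0",
)

```text
clock: 5.5
tcp_pos: [0.5634, 0.1181, 0.0873]
orientation: [-0.021, 1.57, 0.024]
contact_force: [-0.1, 0.6, 1.1]
grip_width: -0.0002
```

Request:
apply_moves(
  series="0 0 0 0.002 0 0 0;0 0 0 0.004 0 0 0;0 0 0 0.004 0 0 0;0 0 0 0.004 0 0 0",
)

```text
clock: 6.0
tcp_pos: [0.5631, 0.1181, 0.0833]
orientation: [-0.021, 1.571, 0.024]
contact_force: [-2.6, 1.4, 3.7]
grip_width: -0.0001
```

Request:
apply_moves(
  series="0 0 0 0.002 0 0 0;0 0 0 0.004 0 0 0;0 0 0 0.004 0 0 0;0 0 0 0.004 0 0 0",
)

```text
clock: 6.5
tcp_pos: [0.5631, 0.1181, 0.0795]
orientation: [-0.021, 1.571, 0.024]
contact_force: [-3.4, 0.1, 6.1]
grip_width: 0.0
```

Request:
apply_moves(
  series="0 0 0 0.0022 0 0 0;0 0 0 0.0022 0 0 0;0 0 0 0.0022 0 0 0;0 0 0 0.0022 0 0 0;0 0 0 0.0022 0 0 0;0 0 0 0.0022 0 0 0;0 0 0 0.0022 0 0 0;0 0 0 0.0022 0 0 0;0 0 0 0.0022 0 0 0;0 0 0 0.0022 0 0 0",
)

```text
clock: 7.75
tcp_pos: [0.5632, 0.1181, 0.0775]
orientation: [-0.021, 1.571, 0.024]
contact_force: [-3.8, 1.0, 8.3]
grip_width: -0.0001
```

```bash
python3 - <<'E'
from h import *
goto([.565,.0433,.090],np.pi/2+.028)
E
```

```text
curyaw 91.62 turn [ 0.0003  0.     -0.0019] shift [-0.0127 -0.0748 -0.0003] rows 1.2144202336924463
```

Middle: 12 mm at 8.3 N, so this is probably the tired one. Next is the right tongue.

Request:
apply_moves(
  series="0 0 0 -0.030 0 0 0;0 0 0 -0.030 0 0 0;0 0 0 -0.030 -0.0748 -0.0003 0;0 0 0 -0.030 -0.0748 -0.0003 0;0 0 0 -0.030 -0.0748 -0.0003 0;0 0 0 -0.0155 -0.0748 -0.0003 0;0 0 0 -0.0155 -0.0748 -0.0003 0;0 0 0 -0.0155 -0.0748 -0.0003 0",
)

```text
clock: 8.75
tcp_pos: [0.565, 0.0442, 0.092]
orientation: [-0.022, 1.571, 0.025]
contact_force: [-0.4, 0.5, 0.5]
grip_width: 0.0001
```

Request:
apply_moves(
  series="0 0 0 0.002 -0.0003 0 0;0 0 0 0.005 -0.0003 0 0;0 0 0 0.005 -0.0003 0 0",
)

```text
clock: 9.12
tcp_pos: [0.5653, 0.0431, 0.0876]
orientation: [-0.021, 1.57, 0.024]
contact_force: [-1.1, 0.9, 2.9]
grip_width: -0.0002
```

Request:
apply_moves(
  series="0 0 0 0.002 0 0 0;0 0 0 0.002 0 0 0;0 0 0 0.002 0 0 0",
)

```text
clock: 9.5
tcp_pos: [0.5651, 0.0431, 0.0858]
orientation: [-0.021, 1.571, 0.024]
contact_force: [-2.3, 0.4, 4.8]
grip_width: 0.0002
```

Request:
apply_moves(
  series="0 0 0 0.002 0 0 0;0 0 0 0.002 0 0 0;0 0 0 0.002 0 0 0;0 0 0 0.002 0 0 0;0 0 0 0.002 0 0 0;0 0 0 0.002 0 0 0;0 0 0 0.002 0 0 0;0 0 0 0.002 0 0 0;0 0 0 0.002 0 0 0;0 0 0 0.002 0 0 0;0 0 0 0.002 0 0 0",
)

```text
clock: 10.88
tcp_pos: [0.565, 0.0431, 0.0841]
orientation: [-0.02, 1.571, 0.024]
contact_force: [-3.3, 0.3, 9.9]
grip_width: -0.0
```

```bash
python3 - <<'E'
from h import *
goto([.5563,-.330,.12],np.radians(99.5))
E
```

```text
curyaw 91.61 turn [-0.1376  0.0002 -0.0021] shift [-0.0367 -0.3727 -0.0192] rows 5.999251280260356
```

Request:
apply_moves(
  series="0 0 0 -0.05 0 0 0;0 0 0 -0.08 -0.01 0 0;-0.1376 0 -0.002 -0.08 -0.373 -0.0192 0.6;-0.1376 0 -0.002 -0.08 -0.373 -0.0192 0.6;-0.1376 0 -0.002 -0.08 -0.373 -0.0192 0.6;-0.1376 0 -0.002 -0.08 -0.373 -0.0192 0.6;-0.1376 0 -0.002 -0.08 -0.373 -0.0192 0.6;-0.1376 0 -0.002 -0.08 -0.373 -0.0192 0.6;-0.1376 0 -0.002 -0.08 -0.373 -0.0192 0.6;-0.1376 0 -0.002 -0.08 -0.373 -0.0192 0.6;-0.1376 0 -0.002 -0.08 -0.373 -0.0192 0.6",
)

```text
clock: 12.25
tcp_pos: [0.557, -0.3287, 0.1626]
orientation: [-0.132, 1.566, 0.133]
contact_force: [0.2, 0.3, -0.1]
grip_width: 0.0511
```

```bash
python3 - <<'E'
from h import *
o=get_obs();print(o['joints'].round(3),o['tcp_pos'],o['grip_width'])
goto([.5563,-.330,.12],np.radians(99.5))
im=grab_frame('side')[60:180,230:350];cv2.imwrite("pics/side3.png",cv2.resize(im,None,fx=5,fy=5))
E
```

```text
[ 0.315  0.501  0.169  1.7   -0.1    0.949  2.261] [ 0.55703299 -0.32866131  0.16259376] 0.05108856694884637
curyaw 99.64 turn [ 0.0025  0.0005 -0.0006] shift [ 0.0426 -0.0012 -0.001 ] rows 0.6819375956537852
```

View pics/side3.png

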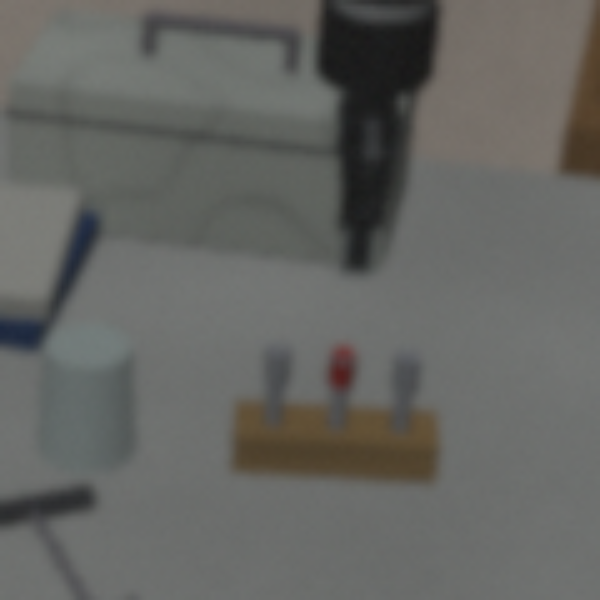

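Request:
apply_moves(
  series="0 0 0 0.05 0 -0.0005 0.6;0 0 0 0.09 0 -0.0005 0.6;0 0 0 0.107 0 -0.0005 0.6;0 0 0 0.107 0 -0.0005 0.6;0 0 0 0.107 0 -0.0005 0.6",
)

```text
clock: 12.92
tcp_pos: [0.5573, -0.3312, 0.0575]
orientation: [-0.132, 1.564, 0.129]
contact_force: [0.0, -0.1, 0.1]
grip_width: 0.0514
```

```bash
python3 - <<'E'
from h import *
goto([.5563,-.330,.055],np.radians(99.5))
for n,(y,x) in {'side':(90,250),'top':(170,340)}.items():
    im=grab_frame(n)[y:y+80,x:x+80];cv2.imwrite(f"pics/{n}4.png",cv2.resize(im,None,fx=6,fy=6))
E
```

```text
curyaw 99.51 turn [0.0002 0.0026 0.002 ] shift [ 0.0025  0.0014 -0.0008] rows 0.04787376778937825
```

View pics/side4.png

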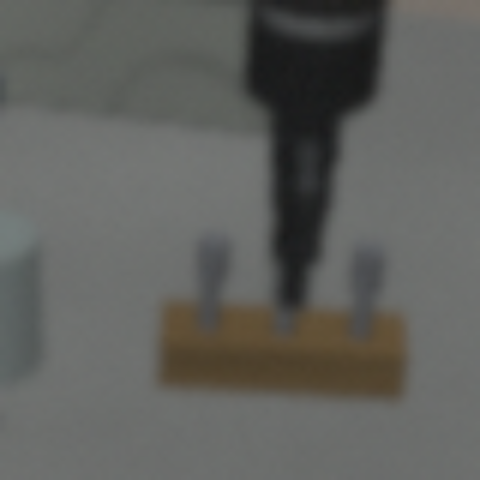

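View pics/top4.png

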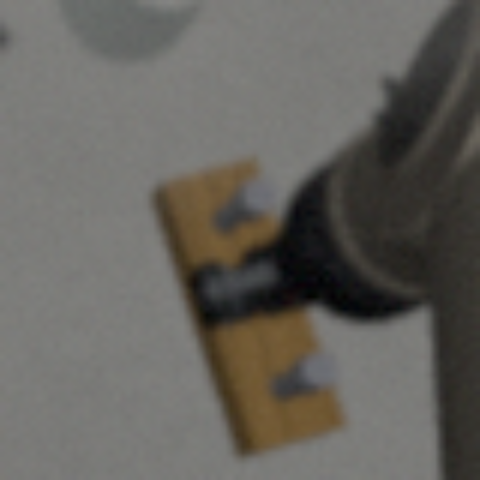

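Request:
apply_moves(
  series="0 0 0 0.002 0.0007 -0.0005 0.4;0 0 0 0.002 0.0007 -0.0005 0;0 0 0 0.002 0.0007 -0.0005 0;0 0 0 0.002 0.0007 -0.0005 0;0 0 0 0.002 0.0007 -0.0005 0;0 0 0 0.002 0.0007 -0.0005 0;0 0 0 0.002 0.0007 -0.0005 0",
  force=40,
)

```text
clock: 13.9
tcp_pos: [0.5557, -0.3303, 0.0542]
orientation: [-0.131, 1.566, 0.13]
contact_force: [-2.1, 1.1, 5.3]
grip_width: 0.0169
```

Request:
apply_moves(
  series="0 0 0 -0.01 0 0 0;0 0 0 -0.03 0 0 0;0 0 0 -0.06 0 0 0;0 0 0 -0.09 0 0 0;0 0 0 -0.09 0 0 0;0 0 0 -0.09 0 0 0",
)

```text
clock: 14.65
tcp_pos: [0.5551, -0.3298, 0.144]
orientation: [-0.13, 1.566, 0.13]
contact_force: [-0.5, -0.4, -1.1]
grip_width: 0.0167
```

```bash
python3 - <<'E'
from h import *
goto([.4882,.1166,.13],np.pi/2+.028)
for n,(y,x) in {'side':(70,250),'top':(170,340)}.items():
    im=grab_frame(n)[y:y+90,x:x+80];cv2.imwrite(f"pics/{n}5.png",cv2.resize(im,None,fx=6,fy=6))
E
```

```text
curyaw 99.5 turn [1.378e-01 4.000e-04 1.000e-04] shift [0.0139 0.4514 0.0076] rows 7.226539766937382
```

View pics/side5.png

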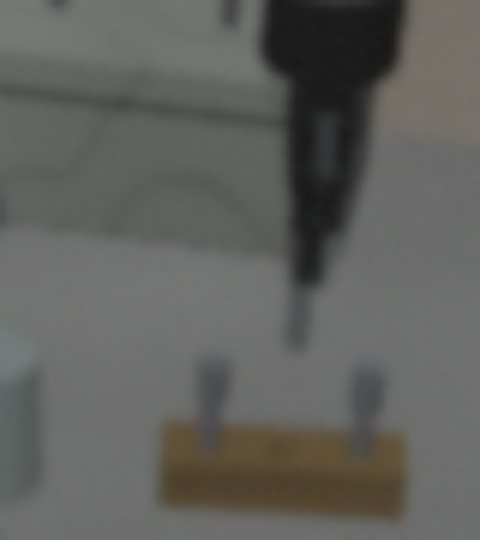

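Request:
apply_moves(
  series="0 0 0 -0.025 0 -0.03 0;0.138 0 0 -0.025 0.451 0.0076 0;0.138 0 0 -0.025 0.451 0.0076 0;0.138 0 0 -0.025 0.451 0.0076 0;0.138 0 0 -0.025 0.451 0.0076 0;0.138 0 0 -0.025 0.451 0.0076 0;0.138 0 0 -0.025 0.451 0.0076 0;0.138 0 0 -0.025 0.451 0.0076 0;0.138 0 0 -0.025 0.451 0.0076 0;0.138 0 0 -0.025 0.451 0.0076 0;0.138 0 0 -0.025 0.451 0.0076 0;0.138 0 0 -0.025 0.451 0.0076 0",
)

```text
clock: 16.25
tcp_pos: [0.4887, 0.1139, 0.1685]
orientation: [-0.02, 1.571, 0.018]
contact_force: [0.0, -0.3, 0.0]
grip_width: 0.0166
```

```bash
python3 - <<'E'
from h import *
goto([.4882,.1166,.10],np.pi/2+.028)
E
```

```text
curyaw 91.4 turn [-0.0035  0.0002  0.001 ] shift [ 0.0685  0.0027 -0.0004] rows 1.0969951937607714
```

Request:
apply_moves(
  series="0 0 0 0.05 0.0005 0 0;0 0 0 0.079 0.0005 0 0;0 0 0 0.079 0.0005 0 0;0 0 0 0.079 0.0005 0 0;0 0 0 0.079 0.0005 0 0",
)

```text
clock: 16.88
tcp_pos: [0.4896, 0.1165, 0.0911]
orientation: [-0.021, 1.568, 0.022]
contact_force: [-0.4, -0.1, -0.7]
grip_width: 0.0169
```

```bash
python3 - <<'E'
from h import *
o=get_obs();goto([.4882,.1166,.085],np.pi/2+.028)
p=o['tcp_pos'].copy()
print('foot expect side',proj('side',[p[0],p[1],p[2]-.046]),'hole',proj('side',[.4882,.1166,.03]))
print('top head',proj('top',[p[0],p[1],p[2]-.046]),'hole',proj('top',[.4882,.1166,.03]))
for n,(y,x) in {'side':(190,260),'top':(210,200)}.items():
    im=grab_frame(n)[y:y+70,x:x+80];cv2.imwrite(f"pics/{n}6.png",cv2.resize(im,None,fx=8,fy=8))
E
```

```text
curyaw 91.56 turn [-0.0007  0.003  -0.0005] shift [ 0.0061  0.0001 -0.0014] rows 0.09967962920868147
foot expect side [[297.38305446 227.85513132]] hole [[297.40270035 231.99611643]]
top head [[238.2637388  257.65016634]] hole [[238.50149441 258.56533956]]
```

View pics/side6.png

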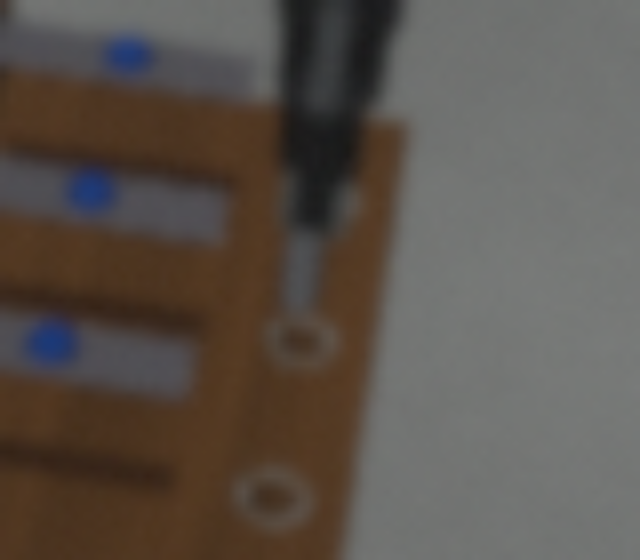

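View pics/top6.png

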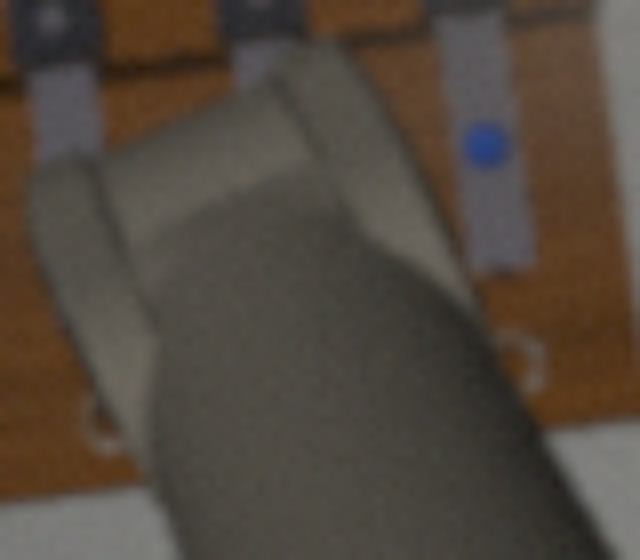

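Request:
apply_moves(
  series="0 0 0 0.008 0 -0.0006 0;0 0 0 0.016 0 -0.0006 0;0 0 0 0.02 0 -0.0006 0;0 0 0 0.02 0 -0.0006 0",
)

```text
clock: 17.48
tcp_pos: [0.4875, 0.1163, 0.0691]
orientation: [-0.022, 1.571, 0.021]
contact_force: [0.0, 0.5, -0.4]
grip_width: 0.0173
```

```bash
python3 - <<'E'
from h import *
o=get_obs();goto([.4882,.1166,.054],np.pi/2+.028);print(o['contact_force'],o['moment'])
im=grab_frame('side')[190:260,260:340];cv2.imwrite(f"pics/side7.png",cv2.resize(im,None,fx=8,fy=8))
E
```

```text
curyaw 91.59 turn [-0.0002 -0.0006  0.0007] shift [0.0151 0.0003 0.0007] rows 0.24147186886523825
[ 0.03533266  0.50444787 -0.374189  ] [-0.00968988 -0.01732476  0.00221201]
```

View pics/side7.png

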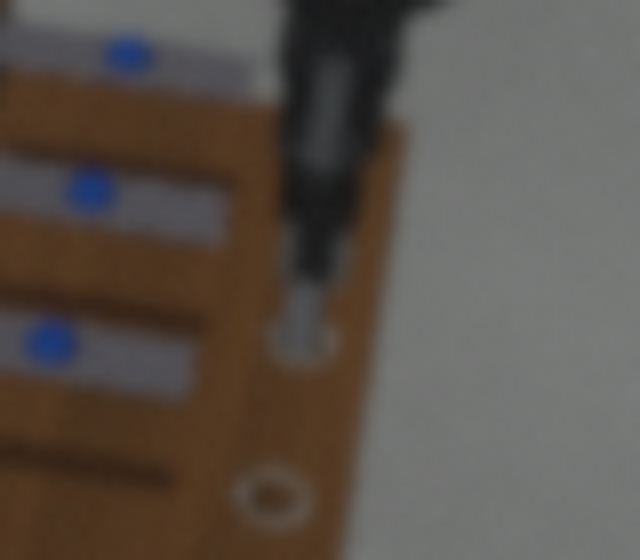

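Request:
apply_moves(
  series="0 0 0 0.005 0.0002 0.0003 0;0 0 0 0.010 0.0002 0.0003 0;0 0 0 0.0135 0.0002 0.0003 0;0 0 0 0.0135 0.0002 0.0003 0;0 0 0 0.0135 0.0002 0.0003 0",
)

```text
clock: 18.15
tcp_pos: [0.4882, 0.1166, 0.0562]
orientation: [-0.022, 1.57, 0.022]
contact_force: [-0.4, -0.2, -0.1]
grip_width: 0.0168
```

Request:
apply_moves(
  series="0 0 0 0.001 0 0 0;0 0 0 0.002 0 0 0;0 0 0 0.003 0 0 0;0 0 0 0.003 0 0 0;0 0 0 0.003 0 0 0",
)

```text
clock: 18.77
tcp_pos: [0.4887, 0.1167, 0.054]
orientation: [-0.022, 1.569, 0.022]
contact_force: [-2.7, -1.1, 9.4]
grip_width: 0.0169
```

Request:
apply_moves(
  series="0 0 0 -0.001 0 0 0;0 0 0 -0.001 0 0 0.5;0 0 0 -0.001 0 0 0.5;0 0 0 -0.001 0 0 0.5;0 0 0 -0.001 0 0 0.5;0 0 0 -0.001 0 0 0.5",
)

```text
clock: 19.52
tcp_pos: [0.4882, 0.1167, 0.0541]
orientation: [-0.022, 1.57, 0.022]
contact_force: [-0.2, -0.4, 0.5]
grip_width: 0.0428
```

Request:
apply_moves(
  series="0 0 0 -0.02 0 0 0.5;0 0 0 -0.04 0 0 0.5;0 0 0 -0.06 0 0 0.5;0 0 0 -0.08 0 0 0.5;0 0 0 -0.08 0 0 0.5",
)

```text
clock: 20.15
tcp_pos: [0.4892, 0.117, 0.1354]
orientation: [-0.021, 1.567, 0.022]
contact_force: [0.6, 0.3, -0.4]
grip_width: 0.0425
```

```bash
python3 - <<'E'
from h import *
goto([.5632,.1185,.13],np.pi/2+.028)
im=grab_frame('side')[190:260,260:340];cv2.imwrite(f"pics/side8.png",cv2.resize(im,None,fx=8,fy=8))
E
```

```text
curyaw 91.59 turn [-0.0003  0.0034 -0.0007] shift [ 0.0056 -0.0006  0.074 ] rows 1.1880152768117946
```

View pics/side8.png

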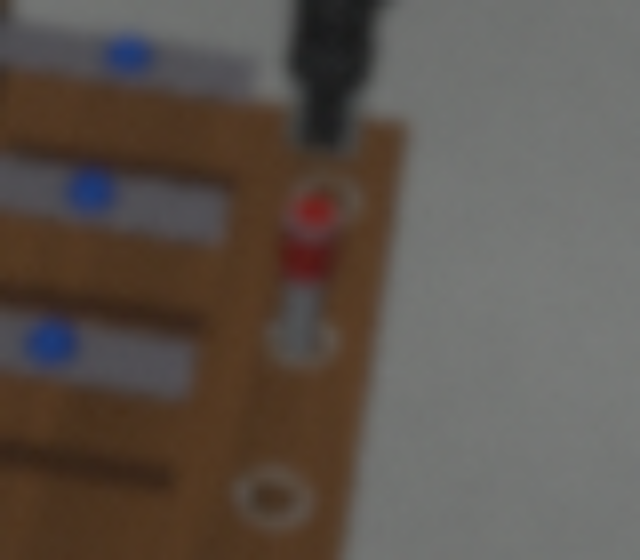

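Request:
apply_moves(
  series="0 0 0 0 -0.0006 0.0745 0;0 0 0 0 -0.0006 0.0745 0;0 0 0 0 -0.0006 0.0745 0;0 0 0 0 -0.0006 0.0745 0;0 0 0 0 -0.0006 0.0745 0;0 0 0 0.025 -0.0006 0.0745 0;0 0 0 0.04 -0.0006 0.0745 0;0 0 0 0.04 -0.0006 0.0745 0;0 0 0 0.04 -0.0006 0.0745 0",
)

```text
clock: 21.32
tcp_pos: [0.5629, 0.1182, 0.0947]
orientation: [-0.022, 1.57, 0.022]
contact_force: [1.5, 0.4, 0.0]
grip_width: -0.0002
```

```bash
python3 - <<'E'
from h import *
goto([.5632,.1182,.0795],np.pi/2+.028)
print(proj('side',[[.4882,.1166,.088],[.4882,.1166,.06]])-[260,190])
E
```

```text
curyaw 91.59 turn [-0.0002  0.001   0.0002] shift [ 0.0152 -0.      0.0003] rows 0.24285460491146146
[[39.36834963 26.09545341]
 [38.40325284 33.89494298]]
```

Request:
apply_moves(
  series="0 0 0 0.004 0 0 0;0 0 0 0.008 0 0 0;0 0 0 0.012 0 0 0;0 0 0 0.014 0 0 0;0 0 0 0.014 0 0 0;0 0 0 0.014 0 0 0",
)

```text
clock: 22.08
tcp_pos: [0.5625, 0.1183, 0.0805]
orientation: [-0.022, 1.571, 0.022]
contact_force: [-2.6, -0.1, 6.4]
grip_width: 0.0001
```

Request:
apply_moves(
  series="0 0 0 0.0026 0 0 0;0 0 0 0.0026 0 0 0;0 0 0 0.0026 0 0 0;0 0 0 0.0026 0 0 0;0 0 0 0.0026 0 0 0;0 0 0 0.0026 0 0 0;0 0 0 0.0026 0 0 0;0 0 0 0.0026 0 0 0;0 0 0 0.0026 0 0 0;0 0 0 0.0026 0 0 0",
)

```text
clock: 23.32
tcp_pos: [0.5625, 0.1183, 0.0781]
orientation: [-0.022, 1.57, 0.022]
contact_force: [-2.7, -0.3, 7.9]
grip_width: 0.0
```

Request:
apply_moves(
  series="0 0 0 -0.03 0 0 0;0 0 0 -0.07 0 0 0;0 0 0 -0.11 0 0 0;0 0 0 -0.16 0 0 0;0 0 0 -0.16 0.06 0 0;0 0 0 -0.16 0.12 0 0;0 0 0 -0.16 0.18 0 0;0 0 0 -0.16 0.24 0 0;0 0 0 -0.16 0.24 0 0;0 0 0 -0.16 0.24 0 0",
)

```text
clock: 24.58
tcp_pos: [0.556, 0.3575, 0.2368]
orientation: [-0.023, 1.571, 0.021]
contact_force: [0.5, -1.6, 0.3]
grip_width: 0.0
```

```bash
python3 - <<'E'
from h import *
a=grab_frame('side')[100:280,210:340];b=grab_frame('top')[170:290,180:420]
cv2.imwrite("pics/side9.png",cv2.resize(a,None,fx=3.3,fy=3.3));cv2.imwrite("pics/top9.png",cv2.resize(b,None,fx=3.3,fy=3.3))
print(proj('top',[.4882,.1166,.088])-[180,170])
E
```

```text
[[57.67690562 86.84357783]]
```

View pics/side9.png

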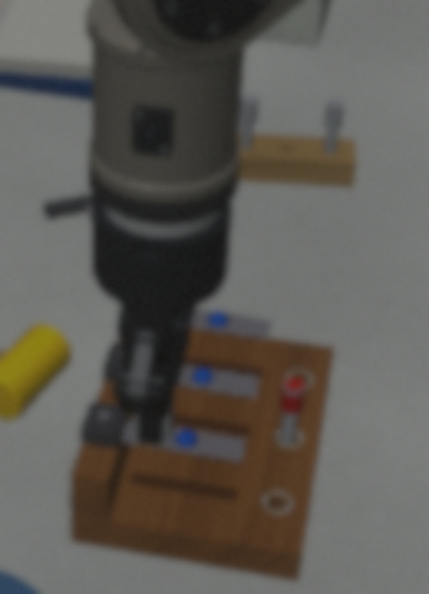

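View pics/top9.png

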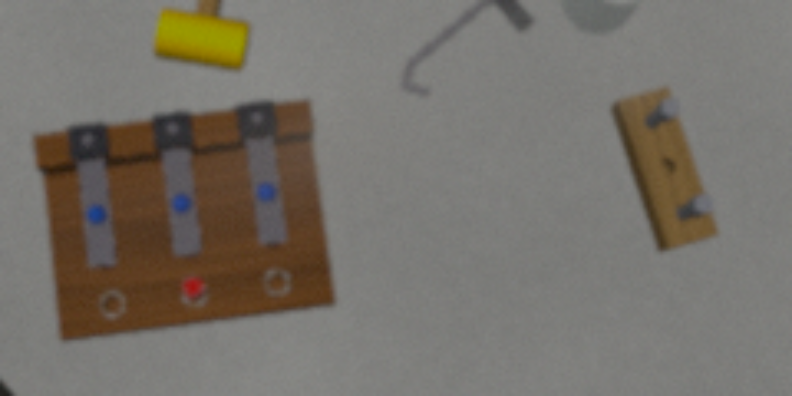

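The peg stands upright in the middle hole. In the top crop its head is at (193,288), and I expected (190,287). The other pegs and the tongues are unchanged, and the arm is clear.

```bash
python3 -c "
from bench import *
print(get_obs()['contact_force']);print(hand_in())"
```

```text
[ 0.01199372 -0.2047174  -0.27465643]
the job is handed in; nothing more can be done
None
```

The middle tongue is the tired one. The red-headed peg now stands fully home in the hole in front of it, and the job is handed in at about 25 s on the robot's clock.

I pressed the tongues from left to right with closed fingers, holding each for about 1.25 s:

| Tongue | Vertical force (N) | Dome sink (mm) |
|---|---|---|
| Left | 7.6 | 3.4 |
| Middle | 8.3 | 12 |
| Right | 9.9 | 5.4 |
| Middle again, after seating the peg | 7.9 | 11.4 |

- **Force:** Every press also read about 3 to 4 N sideways. The right-hand reading was the highest, a little above the 8 N asked. No force reading came near 15 N, but I only had readings at the end of each move.
- **Peg:** It bottomed out with the tool at 54 mm, the same height as when I gripped it in the stand. The pictures show it upright, with the head within about one pixel of where it should be in both views.
- **Everything else:** In the last pictures the two plain pegs still stand in the stand, and the tongues, mallet head and puller look unmoved. The grey tray and most of the tumbler were outside those pictures, so I did not recheck them. The arm never went near either.
- **At hand-in:** The arm was clear of everything, with no contact force reading beyond noise.

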